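Hang a gauge plate on the rail with an S-hook

ROBOT

A 6-joint arm with a two-finger parallel gripper is mounted at the origin on the work surface. World frame = base frame: x ahead of the robot, y to its left, z up, the work surface at z = 0. Lengths are in mm, angles in rad, forces in N, time in s.
With the tool pointing down it reaches from about 300 to 775 mm from the base axis. Payload 14.6 kg.
Tool frame: the origin (TCP) lies midway between the tips of the shut fingers; the grasp point (between the pads) lies 19 mm behind it (manip.hold_point_z is the distance from the TCP to the grasp point, in mm); z points along the fingers, y is the direction in which the jaws open and shut (so a half turn about z gives the same grasp; the last joint's range is limited). The gripper opens to 94 mm and grips with 3 to 60 N. Pads are 16 mm wide; open, the fingers measure 119 mm over their backs; the gripper's body (75 mm by 177 mm) begins 78 mm behind the grasp point.
Start: joints at [-1.203, 0.3, 1.521, -0, 1.321, -0.067], TCP at [231.668, -498.818, 205.446] pointing down, gripper open.
Joint ranges: [-3.03, 3.03], [-0.79, 2.21], [0.23, 2.52], [-1.04, 4.18], [0, 3.07], [-2.55, 2.55]. Speed limits (rad/s): [2.22, 2.22, 2.57, 3.14, 3.14, 3.14].

INTERFACE

Orientations are given as [roll, pitch, yaw] about the fixed x, y, z axes, in that order (R = Rz(yaw) Ry(pitch) Rx(roll)).
In Python, from cell import manip gives the robot as it stands.
- The arm moves only by the shell command python3 -m crank 'ROWS' [OPENING] [FORCE]. ROWS is JSON, a list of rows, each an object with "offset": the shift along the world's x, y, z in m, a list of three; "spin": the turn about the world's z in degrees. In form: [{"offset": [dx, dy, dz], "spin": spin}, ...]. A call has exactly 8 rows; each row is the pose to reach, as a shift and turn from the pose measured when the call began; what a row does not reach only later rows make up. A row lasts 1/12 s, in which the tool goes at most 41.7 mm and 7.16 degrees, less where a joint would pass 70% of its speed; a pose out of reach is approached as far as the arm can. A call with a gripper value outside its range is refused whole. OPENING is the opening, from 0 (shut) to 1 (fully open), set as the call begins (- or left out, the last holds). The fingers move at their own pace and stop on an object; FORCE is the grip in N (left out, the last holds). Time passes only in rows, so rows that repeat a pose let the fingers close, or fill a call up. It gives the time, the measured TCP pose, the force and the opening at its end, in the units of the state.
- manip.read_state(): the state, without advancing time (a new reading comes with each control period).
- manip.camera(name): name is "side" or "top"; returns a dict with "pixels" (480x640x3 uint8, red, green, blue), "fx", "fy", "cx", "cy" (pixels), "extrinsics" (4x4, takes a point from world to camera coordinates). Camera axes: x right, y down, z forward; pixel columns grow to the right and rows downward; lengths in mm; the calibration is good to about 2 mm. A picture is of the moment at which its call begins. There is no depth.
- manip.sign_off(): hands the job in, once; it reports no verdict.
Trained networks look in a picture, given as the dict that the camera call returned (one of the last four; its "shot" number tells which), for a name from the list of things; names that differ only in an ending like _2 or _b are one class to them, and where a whole thing is asked for, a point or a joint stands for the part that bears it (a point fixed in the world has none). Each returns a list of dicts, best first, with "conf" (0 to 1); they miss things now and then, are a little off and sometimes report something else, mostly with a low value. They report only what shows in the picture. A call takes as long as a camera call. They do not tell look-alikes from the thing itself.
- manip.search_frame(picture, name): "location" ([x, y, z] in mm, in world coordinates, good to about 4 mm: the middle of the surface that is visible of it).
- manip.masks_of(picture, name): "mask" (480x640 bool, what is visible of it).
The state is a dict: "clock": time; "joints": joint angles; "qd": joint speeds; "effort": joint torques, N m; "eef_pos": TCP position; "eef_rot": TCP orientation; "wrist_force": force on the tool from outside, world axes, zero at the start; "moment": the same for the moment, N m; "finger_gap": finger opening in mm.
Only numpy, scipy, OpenCV 4.12 (cv2) and the standard library are available. Lean on these libraries where they do the work, as an engineer would, in place of code of your own. Each camera call takes 0.05 s, during which the arm holds its last target. There are 200 camera calls.

TASK

Take the S-hook out of its wooden holder, pass its lower end up through the hole of the holed steel plate from underneath and, lifting it with the hook only, draw the plate out of the slanted rack and hang the hook over the steel rail so that the plate is left hanging freely and still below it. Be gentle: do not force the hook against the plate, do not touch the plate with the gripper, and leave the other plate in its place.

Things in the scene. Friction and masses are not known exactly. Their poses are not given: they have to be found in the camera images.
- shook: 75 g steel S-hook of 5 mm round wire, hanging upright on the holder. Origin: middle of the black rubber sleeve on its shank, 12 (x) x 10 (y) x 44 (z) mm, to be gripped across y from above. z up along the shank, upper arm towards -x in its x-z plane. The lower arm, towards +x, swivels stiffly (1 to 2 N at its tip) and may stand up to 14 degrees round to either side, which is not reported
- crown (a point): top of the inside of the S-hook's upper bend, at (-22, 0, 59.5) mm in shook: here it rests on the rail. The upper arm is a half circle of wire-centre radius 22 mm about (-22, 40) in x, z, open end pointing down at x = -44, z = 34 mm. Loaded and let go, the hook swings to hang 15 to 18 degrees aslant, its foot towards the rail's -x
- holder: fixed wooden holder, axes as the S-hook's: dark block 96 x 69 x 28 mm with an open pocket (20 mm deep, 51 x 27 mm) for the hook's lower bend, and a pale post 10 x 16 mm, 127 mm high, at x = -22 mm, over which the hook's upper bend hangs; the hook comes off straight up, free after 30 mm. Origin: on the table below the hook's sleeve, 14 mm in -x from the block's middle
- plate: loose steel gauge plate, 110 x 44 x 4 mm, about 150 g, sloping at 45 degrees in one lane of the rack; has the round hole. Origin: centre of its underside; x down the slope, y across, z out of the upper face. The lower 65 mm sit in the lane (gap 6 mm high, 47 mm wide, so it cannot lift); the upper 45 mm stick out freely, open underneath
- hole (a point): centre of the 8 mm hole, at mid-thickness of the plate, 11 mm from its upper edge, 44 mm from its middle; axes as plate, so z is the hole's axis; the hook's tip enters from the underside, towards +z, with the hook upright and its x along the horizontal part of this z
- blank: the other steel plate, same size, without a hole and with its upper end narrowed to 24 mm, in the neighbouring lane; axes as plate
- rack: fixed wooden rack with two lanes side by side, 60 mm apart, sloping up at 45 degrees towards its own -x; a plate leaves only up along the slope (-x and +z of the rack in equal parts), free after about 70 mm. Origin: on the table under the plates' middle; 130 mm across (y), about 85 mm high; the plates' upper ends are 105 mm above the table
- rail: fixed square steel bar, 12 x 12 mm, along its own y, 260 mm between two posts, centre line 260 mm above the table. Origin: on the table under the bar's middle. The hook's shank comes on its +x side (towards the rack), the upper arm over the bar towards -x
- rail_mid (a point): middle of the rail's centre line, 260 mm above the table; axes as rail
- sleeve_end (a point): lower end of the sleeve, at (0, 0, -22) mm in shook. Below it, with the swivel straight, the wire goes down to z = -40 mm, round a bend of radius 16 mm about (16, -40) in x, z (lowest point (16, -56)), and from (27.3, -51.3) straight up at 45 degrees to the tip, a round end of radius 2.5 mm centred at (38.6, -40). Swivelled, all this is turned about the z axis: the tip up to 9.5 mm sideways
There are look-alikes about, which are no part of the job. Leave any purple or turquoise look-alike of the rack alone.

How it is judged (in metres and radians):
On the way, in this order (a step that is already met when the one before it is completed fails the run):
1. the hook's lower tip is through the hole while the plate still sits in the rack (x of hole in the frame of shook between 0.01 and 0.0345 m and y of hole in the frame of shook between -0.011 and 0.011 m and z of hole in the frame of shook between -0.062 and -0.036 m and distance of plate from where it was at the start of the episode below 0.012 m), for 0.1 s.
2. the plate is out of the rack, carried by the hook (height (world z) of hole above 0.15 m and contact force between plate and rack below 0.1 N and x of hole in the frame of shook between 0.004 and 0.028 m and y of hole in the frame of shook between -0.012 and 0.012 m and z of hole in the frame of shook between -0.066 and -0.046 m), for 0.2 s.
At the end, for the whole second after the job is handed in: The S-hook hangs on the rail by its upper bend (crown within 15 mm of the bar's centre line sideways, 0-15 mm above it); the plate hangs by its hole in the hook's lower bend (hole within 12 mm of its lowest point), upright within 15 degrees; both slower than 50 mm/s (x of crown in the frame of rail_mid between -0.015 and 0.015 m and y of crown in the frame of rail_mid between -0.12 and 0.12 m and z of crown in the frame of rail_mid between 0 and 0.015 m and contact force between shook and rail above 0.3 N and angle between plate's own z axis and vertical between 1.3 and 1.85 rad and linear speed of each of plate, shook below 0.05 m/s and x of hole in the frame of shook between 0.004 and 0.028 m and y of hole in the frame of shook between -0.012 and 0.012 m and z of hole in the frame of shook between -0.066 and -0.046 m); the robot touches nothing.
It fails at once if the hook pressed or pulled on the plate in the rack with more than 12 N (contact force between shook and plate above 12 N and contact force between plate and rack above 0.05 N).
It fails at once if the gripper touched the holed plate (contact force between the arm and plate above 0.5 N).
It fails at once if the gripper touched the holed plate (contact force between the fingers and plate above 0.5 N).
It fails at once if the other plate moved more than 15 mm (distance of blank from where it was at the start of the episode above 0.015 m).
It also fails if it takes over 72 s, if anything falls off the work surface, if the arm or the gripper's body presses on something with over 40 N, if the wrist force passes 120 N, or if a joint passes its speed limit or range.

## Working session

There is one attempt and no reset: what is moved stays moved. The work goes in short steps, Python scripts to look and compute and a shell command to move; the robot and the scene stay as the last step left them, time stands still between calls to the robot, and variables do not carry over. Pictures are saved under pics/ and viewed, about 8 in all and at most 12, crops included, and the job is handed in when it is done.

```bash
ls; mkdir -p pics; cat > h.py <<'E'
import numpy as np, cv2
from cell import manip
def P(c):
    K=np.array([[c["fx"],0,c["cx"]],[0,c["fy"],c["cy"]],[0,0,1.]]);return K@np.array(c["extrinsics"])[:3]
def proj(c,p):
    q=P(c)@np.append(p,1);return q[:2]/q[2]
def ray(c,uv):
    E=np.array(c["extrinsics"]);R=E[:3,:3];o=-R.T@E[:3,3]
    d=R.T@np.array([(uv[0]-c["cx"])/c["fx"],(uv[1]-c["cy"])/c["fy"],1]);return o,d/np.linalg.norm(d)
def onz(c,uv,z):
    o,d=ray(c,uv);return o+d*(z-o[2])/d[2]
def tri(c1,a,c2,b):
    return (lambda x:(x[:3]/x[3]).ravel())(cv2.triangulatePoints(P(c1),P(c2),np.array(a,float).reshape(2,1),np.array(b,float).reshape(2,1)))
def save(c,n,crop=None,s=1):
    im=np.array(c["pixels"])[:,:,::-1]
    if crop: x0,y0,x1,y1=crop; im=im[y0:y1,x0:x1]
    cv2.imwrite("pics/"+n,cv2.resize(im,None,fx=s,fy=s,interpolation=cv2.INTER_CUBIC))
E
python3 - <<'E'
from h import *
np.set_printoptions(precision=1,suppress=True)
s=manip.camera("side");t=manip.camera("top")
save(s,"s0.png");save(t,"t0.png")
for n,c in(("side",s),("top",t)):
    print(n,ray(c,(c["cx"],c["cy"])),c["fx"])
    for k in["shook","holder","plate","hole","blank","rack","rail"]:
        for r in manip.search_frame(c,k)[:4]: print(k,round(r["conf"],2),np.array(r["location"]),proj(c,r["location"]))
print(manip.read_state())
E
```

```text
pics
side (array([167.4, 517.9, 836.8]), array([ 0.3, -0.5, -0.8])) 437.50641584519605
shook 0.53 [481.2 -18.2  78.3] [318.6 240.7]
holder 0.8 [484.7  -5.   28.9] [315.1 257.6]
plate 0.7 [474.9 230.3  75.7] [260.3 331.6]
blank 0.76 [535.2 231.2  74.7] [234.4 319.5]
blank 0.6 [473.5 228.9  74.5] [261.3 331.6]
rack 0.91 [193.7 307.3  31.9] [376.6 447.8]
rack 0.76 [359.4 407.7  48.3] [262.2 453.1]
rack 0.55 [500.6 280.5  14.8] [239.7 360.9]
rail 0.79 [ 572.1 -239.3  196.4] [327.7 131.4]
top (array([ 335.6,   54.1, 1114.5]), array([ 0.1, -0. , -1. ])) 471.3836908931754
shook 0.24 [535.1 234.1  73.1] [236.  197.4]
holder 0.83 [485.4  -3.6  26.9] [341.3 221.8]
plate 0.56 [476.7 231.6  77.4] [236.5 223.1]
hole 0.66 [478.2 234.7  76.9] [235.1 222.4]
blank 0.64 [533.8 234.7  73.3] [235.7 198. ]
rack 0.82 [642.1 398.6  10.3] [172.2 158.5]
rack 0.82 [194.8 291.7  28.7] [212.1 349.6]
rack 0.75 [350.8 401.8   9.7] [167.8 280.8]
rack 0.62 [502.9 282.   10.2] [220.1 216. ]
rail 0.91 [ 581.7 -237.4  228.9] [467.9 157.3]
{'clock': 0.8, 'joints': array([-1.2,  0.3,  1.5, -0. ,  1.3, -0.1]), 'qd': array([ 0.,  0.,  0., -0.,  0., -0.]), 'effort': array([  0. , -53.2, -35.3,   0.1,   0. ,   0. ]), 'eef_pos': array([ 231.7, -498.8,  205.5]), 'eef_rot': array([3.1, 0. , 0.4]), 'wrist_force': array([ 0.1, -0.5,  0.3]), 'moment': array([ 0. ,  0. , -0.1]), 'finger_gap': 94.10183358582951}
```

View pics/s0.png

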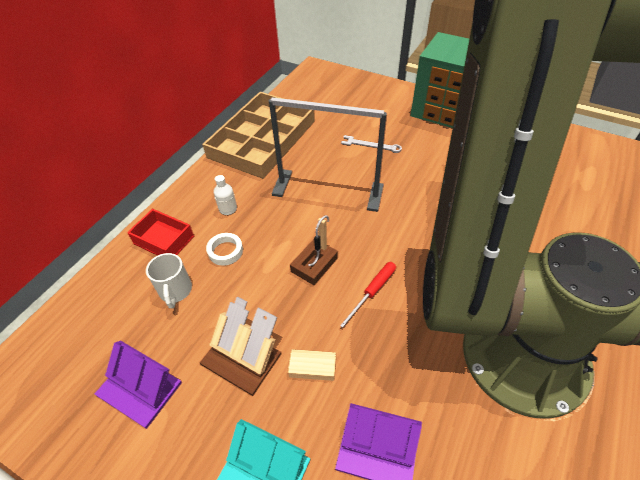

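View pics/t0.png

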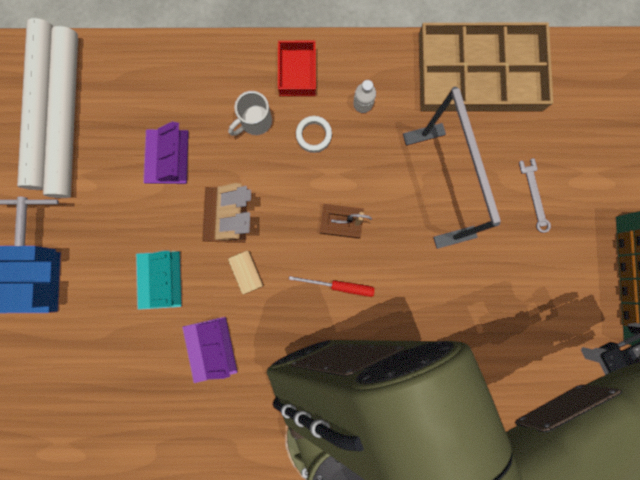

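The rack is wooden, at top px (228,213), with its two plates rising toward −y. The holder is at (345,221) and the rail runs (456,90)–(495,222). I'll zoom in next.

```bash
python3 - <<'E'
from h import *
s=manip.camera("side");t=manip.camera("top")
def cr(c,x,y,w=80,h=60,k=5):
    im=np.array(c["pixels"])[y:y+h,x:x+w,::-1];return cv2.resize(im,None,fx=k,fy=k,interpolation=cv2.INTER_CUBIC)
a=np.vstack([np.hstack([cr(t,200,180),cr(t,310,190)]),np.hstack([cr(s,200,290,100,75,4),cr(s,280,215,80,60,5)])])
cv2.imwrite("pics/z.png",a)
np.savez("c0.npz",**{n+k:np.array(c[k]) for n,c in(("s",s),("t",t)) for k in("pixels","fx","fy","cx","cy","extrinsics")})
E
```

```text
(no output)
```

View pics/z.png

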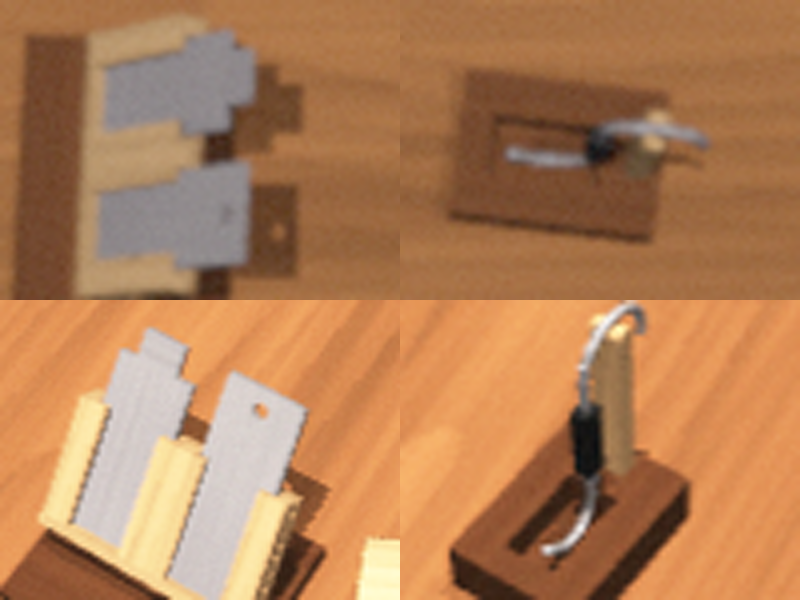

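```bash
cat >> h.py <<'E'
def load(f="c0.npz"):
    z=np.load(f);return [{k:z[n+k] for k in("pixels","fx","fy","cx","cy","extrinsics")} for n in "st"]
E
python3 - <<'E'
from h import *
np.set_printoptions(precision=1,suppress=True)
s,t=load()
o=-.4
print("hole",tri(s,(265-.4,317.1),t,(245,222)))
A=tri(s,(257.1,307.6),t,(249.2,211.6));B=tri(s,(276.4,315.9),t,(249.2,232));print("edge",A,B,A-B,np.linalg.norm(A-B))
q=[onz(t,p,28)[:2] for p in((323.6,203.6),(363.2,208.6),(359.6,237.6),(320,232.6))];print("block",q,sum(q)/4)
e=(q[0]+q[3]-q[1]-q[2])/2;print(np.linalg.norm(e),np.degrees(np.arctan2(e[1],e[0])));w=(q[0]+q[1]-q[2]-q[3])/2;print(np.linalg.norm(w),np.degrees(np.arctan2(w[1],w[0])))
xa=e/np.linalg.norm(e);print("hook axis xy",sum(q)/4-14*xa)
print("tip",tri(s,(309.6,265),t,(332,220.4)),"sleeve",tri(s,(317,242.6),t,(349.6,219)))
# rack base plank left edge in top etc: 
print("rackslope lines z~?", [onz(t,p,5)[:2] for p in((204.6,186.6),(202.6,240))])
r=[onz(t,p,266)[:2] for p in((456,91),(495,222))];print("rail top",r,(r[0]+r[1])/2,np.linalg.norm(r[0]-r[1]),np.degrees(np.arctan2(*(r[0]-r[1])[::-1])))
print(tri(s,(272,102),t,(456,91)),tri(s,(384,113),t,(495,222)))
E
```

```text
hole [475.7 209.4  98.2]
edge [498.1 200.  102.1] [453.6 199.4 104.9] [44.5  0.6 -2.7] 44.56647771104995
block [array([528.3,  37.4]), array([516.2, -54.8]), array([448.2, -45.6]), array([460.3,  46.2])] [488.3  -4.2]
92.79553475759663 82.49841994282939
68.60030527170058 -7.5449417699774965
hook axis xy [486.4 -18.1]
tip [488.1  17.7  25.8] sleeve [486.4 -20.1  66.6]
rackslope lines z~? [array([574.7, 321.2]), array([446.5, 323.6])]
rail top [array([ 698. , -207.3]), array([ 451. , -270.3])] [ 574.5 -238.8] 254.83756120893628 14.291818801892216
[ 702.8 -211.   254.4] [ 449.7 -270.9  265.5]
```

```bash
python3 -m crank '[{"offset":[0.01,0.035,0],"spin":6},{"offset":[0.02,0.07,0],"spin":12},{"offset":[0.03,0.105,0],"spin":18},{"offset":[0.04,0.14,0],"spin":24},{"offset":[0.05,0.175,0],"spin":30},{"offset":[0.06,0.21,0],"spin":36},{"offset":[0.065,0.245,0],"spin":42},{"offset":[0.07,0.28,0],"spin":42}]' 1; python3 -c "
from h import *
s=manip.read_state();print(s['eef_rot'],s['eef_pos'],s['joints'])"
```

```text
clock: 1.57
eef_pos: [301.6, -217.2, 205.5]
eef_rot: [3.141, 0.0, 1.175]
wrist_force: [0.7, -0.3, -0.2]
finger_gap: 94.0
[3.14120758e+00 9.90291277e-05 1.17478389e+00] [ 301.61646301 -217.17886126  205.49293005] [-7.22711723e-01 -1.12417234e-01  1.97186820e+00  3.10751058e-05
  1.28174520e+00 -3.26708158e-01]
```

```bash
python3 -m crank '[{"offset":[0.02,0.03,0],"spin":4},{"offset":[0.045,0.06,0],"spin":8},{"offset":[0.07,0.09,0],"spin":12},{"offset":[0.095,0.12,0],"spin":15.2},{"offset":[0.12,0.15,0],"spin":15.2},{"offset":[0.15,0.18,0],"spin":15.2},{"offset":[0.18,0.197,0],"spin":15.2},{"offset":[0.1848,0.199,0],"spin":15.2}]'; python3 - <<'E'
from h import *
s=manip.camera("side");t=manip.camera("top")
def cr(c,x,y,w=80,h=60,k=5):
    im=np.array(c["pixels"])[y:y+h,x:x+w,::-1];return cv2.resize(im,None,fx=k,fy=k,interpolation=cv2.INTER_CUBIC)
cv2.imwrite("pics/a.png",np.hstack([cr(s,260,150,133,133,3),cr(t,280,150,133,133,3)]))
for c in(s,t):
    for z in (186.5,67.5): print(proj(c,(486.4,-18.1,z)))
    for k in("shook","sleeve_end"):
        print(k,[(r["conf"],np.round(r["location"])) for r in manip.search_frame(c,k)])
E
```

```text
clock: 2.23
eef_pos: [489.2, -15.3, 205.1]
eef_rot: [3.141, -0.0, 1.443]
wrist_force: [0.4, -0.1, -0.2]
finger_gap: 94.2
[314.81307908 206.49165132]
[316.64428986 242.97337621]
shook [(0.68, array([481., -17.,  78.]))]
sleeve_end [(0.46, array([485., -17.,  84.]))]
[352.74917907 210.34467056]
[348.72286897 218.89225561]
shook [(0.66, array([ 584., -238.,  227.]))]
sleeve_end [(0.32, array([ 580., -238.,  230.])), (0.28, array([471., 234.,  77.]))]
```

View pics/a.png

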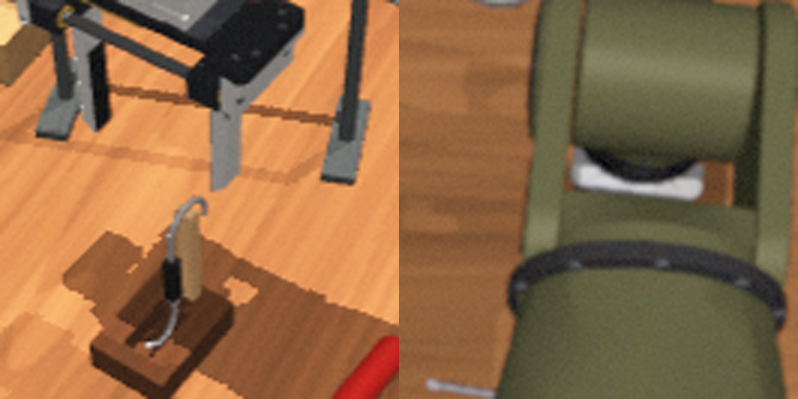

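The side view shows the sleeve at about (317,243), against a predicted (316.6,243.0). The hook estimate is good, so I'll descend.

```bash
python3 -m crank '[{"offset":[-0.0028,-0.0028,-0.02],"spin":0},{"offset":[-0.0028,-0.0028,-0.045],"spin":0},{"offset":[-0.0028,-0.0028,-0.07],"spin":0},{"offset":[-0.0028,-0.0028,-0.095],"spin":0},{"offset":[-0.0028,-0.0028,-0.12],"spin":0},{"offset":[-0.0028,-0.0028,-0.14],"spin":0},{"offset":[-0.0028,-0.0028,-0.15],"spin":0},{"offset":[-0.0028,-0.0028,-0.153],"spin":0}]' && python3 -m crank '[{"offset":[0,0,0],"spin":0},{"offset":[0,0,0],"spin":0},{"offset":[0,0,0],"spin":0},{"offset":[0,0,0],"spin":0},{"offset":[0,0,0],"spin":0},{"offset":[0,0,0],"spin":0},{"offset":[0,0,0],"spin":0},{"offset":[0,0,0],"spin":0}]' 0 25
```

```text
clock: 3.2
eef_pos: [482.0, -22.3, 51.7]
eef_rot: [-3.14, 0.0, 1.438]
wrist_force: [-0.7, -0.0, -0.6]
finger_gap: 94.0
clock: 3.87
eef_pos: [482.0, -22.3, 51.9]
eef_rot: [-3.14, 0.0, 1.438]
wrist_force: [0.3, -0.3, -1.2]
finger_gap: 44.3
```

```bash
python3 -m crank '[{"offset":[0,0,0],"spin":0},{"offset":[0,0,0],"spin":0},{"offset":[0,0,0],"spin":0},{"offset":[0,0,0],"spin":0},{"offset":[0,0,0],"spin":0},{"offset":[0,0,0],"spin":0},{"offset":[0,0,0],"spin":0},{"offset":[0,0,0],"spin":0}]'
```

```text
clock: 4.53
eef_pos: [482.0, -22.2, 51.9]
eef_rot: [-3.14, 0.0, 1.438]
wrist_force: [-0.1, -0.4, -0.5]
finger_gap: 10.0
```

Gripped, with a gap of 10 mm. Next I lift it straight up.

```bash
python3 -m crank '[{"offset":[0,0,0.005],"spin":0},{"offset":[0,0,0.015],"spin":0},{"offset":[0,0,0.03],"spin":0},{"offset":[0,0,0.05],"spin":0},{"offset":[0,0,0.08],"spin":0},{"offset":[0,0,0.11],"spin":0},{"offset":[0,0,0.13],"spin":0},{"offset":[0,0,0.14],"spin":0}]' - 40
python3 - <<'E'
from h import *
s=manip.camera("side");t=manip.camera("top")
print(manip.read_state()["eef_pos"])
def cr(c,x,y,w=80,h=60,k=5):
    im=np.array(c["pixels"])[y:y+h,x:x+w,::-1];return cv2.resize(im,None,fx=k,fy=k,interpolation=cv2.INTER_CUBIC)
cv2.imwrite("pics/b.png",np.hstack([cr(s,270,160,80,100,5),cr(t,310,150,80,100,5)]))
E
```

```text
clock: 5.2
eef_pos: [482.8, -22.4, 195.5]
eef_rot: [3.138, 0.0, 1.438]
wrist_force: [0.3, 0.0, 0.3]
finger_gap: 9.7
[482.51530261 -22.34033765 193.49519772]
```

View pics/b.png

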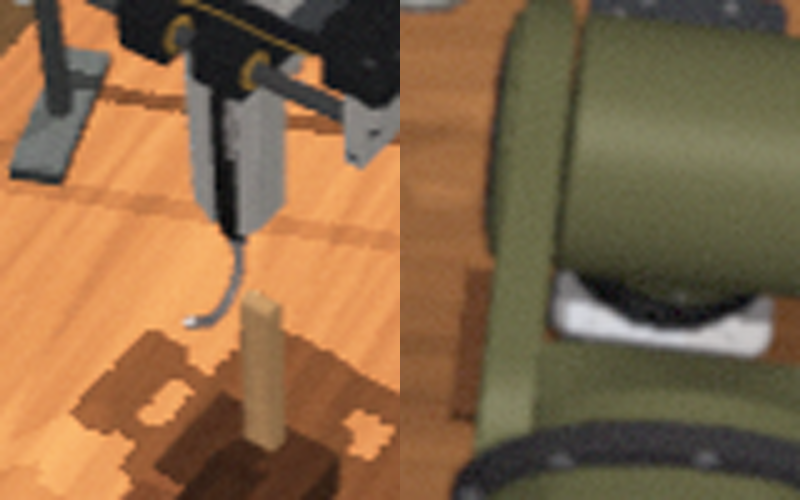

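The side view shows the hook held upright, tip near px (308,224). The arm hides it from the top camera, so I'll get the tip in tool coordinates from side views at several spins near the rack.

```bash
python3 -m crank '[{"offset":[0,0.015,0],"spin":7},{"offset":[0,0.035,0],"spin":7},{"offset":[0,0.055,0],"spin":7},{"offset":[0,0.075,0],"spin":7},{"offset":[0,0.095,0],"spin":7},{"offset":[0,0.115,0],"spin":7},{"offset":[0,0.128,0],"spin":7},{"offset":[0,0.132,0],"spin":7}]'
cat > snap.py <<'E'
import sys;from h import *
s=manip.camera("side");st=manip.read_state()
np.savez(sys.argv[1],**{"s"+k:np.array(s[k]) for k in("pixels","fx","fy","cx","cy","extrinsics")},pos=st["eef_pos"],rot=st["eef_rot"])
print(st["eef_pos"],st["eef_rot"],st["joints"][5])
E
sleep 0; python3 -c "
from cell import manip
manip.camera('side');manip.camera('side');manip.camera('side')"; python3 snap.py v1
```

```text
clock: 5.97
eef_pos: [481.8, 111.1, 191.9]
eef_rot: [-3.141, 0.0, 1.562]
wrist_force: [-0.4, -0.4, -1.2]
finger_gap: 9.6
[482.34579544 109.03101629 192.86300534] [3.14070472e+00 4.95015188e-04 1.55979270e+00] 0.15977706326672766
```

```bash
python3 -m crank '[{"offset":[0,0,0],"spin":6},{"offset":[0,0,0],"spin":12},{"offset":[0,0,0],"spin":18},{"offset":[0,0,0],"spin":24},{"offset":[0,0,0],"spin":30},{"offset":[0,0,0],"spin":36},{"offset":[0,0,0],"spin":40},{"offset":[0,0,0],"spin":40}]'; python3 -c "
from cell import manip
manip.camera('side');manip.camera('side');manip.camera('side')"; python3 snap.py v2
```

```text
clock: 6.83
eef_pos: [482.3, 108.1, 192.6]
eef_rot: [3.141, 0.0, 2.26]
wrist_force: [-0.1, -0.5, -0.4]
finger_gap: 9.8
[482.35400562 108.66773239 192.79130117] [3.14079935e+00 4.79983162e-04 2.25515830e+00] -0.536859854156154
```

```bash
python3 -m crank '[{"offset":[0,0,0],"spin":-7},{"offset":[0,0,0],"spin":-14},{"offset":[0,0,0],"spin":-21},{"offset":[0,0,0],"spin":-28},{"offset":[0,0,0],"spin":-35},{"offset":[0,0,0],"spin":-42},{"offset":[0,0,0],"spin":-49},{"offset":[0,0,0],"spin":-56}]';python3 -m crank '[{"offset":[0,0,0],"spin":-6},{"offset":[0,0,0],"spin":-12},{"offset":[0,0,0],"spin":-18},{"offset":[0,0,0],"spin":-23},{"offset":[0,0,0],"spin":-23},{"offset":[0,0,0],"spin":-23},{"offset":[0,0,0],"spin":-23},{"offset":[0,0,0],"spin":-23}]'; python3 snap.py v3
python3 - <<'E'
from h import *
from scipy.spatial.transform import Rotation as Ro
ims=[]
for n in("v1","v2","v3"):
    z=np.load(n+".npz");c={k:z["s"+k] for k in("pixels","fx","fy","cx","cy","extrinsics")}
    p=z["pos"]+Ro.from_euler("xyz",z["rot"]).apply([0,0,0])-[0,0,24]+[0,0,0]
    u=proj(c,p).astype(int)
    x,y=u[0]-33,u[1]-40
    print(n,x,y,u)
    ims.append(cv2.resize(z["spixels"][y:y+66,x:x+66,::-1],None,fx=4,fy=4,interpolation=cv2.INTER_CUBIC))
a=np.hstack(ims);cv2.imwrite("pics/c.png",a)
E
```

```text
clock: 7.7
eef_pos: [482.3, 108.5, 192.8]
eef_rot: [3.141, 0.0, 1.27]
wrist_force: [-0.3, 0.1, -1.1]
finger_gap: 9.9
clock: 8.37
eef_pos: [482.3, 108.5, 192.7]
eef_rot: [3.141, 0.001, 0.87]
wrist_force: [0.4, 0.0, -0.5]
finger_gap: 9.8
[482.34231944 108.51907532 192.73039371] [3.14085475e+00 4.98469557e-04 8.69779039e-01] 0.848984599685803
v1 252 216 [285 256]
v2 252 216 [285 256]
v3 252 216 [285 256]
```

View pics/c.png

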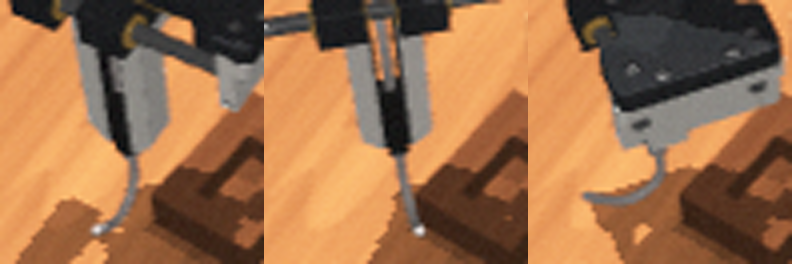

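```bash
cat > fit.py <<'E'
from h import *
from scipy.optimize import minimize
def wire(p):  # tool-frame polyline (x fwd, y left, z up rel. TCP): dx,dz,swivel,pitch
    dx,dz,f,th=p
    a=np.radians(np.linspace(180,315,20))
    L=np.vstack([[[0,-22]],[[0,-40]],np.c_[16+16*np.cos(a),-40+16*np.sin(a)],[[38.6,-40]]])
    X=np.c_[L[:,0]*np.cos(f),L[:,0]*np.sin(f),L[:,1]]
    c,s=np.cos(th),np.sin(th);X=np.c_[c*X[:,0]+s*X[:,2],X[:,1],-s*X[:,0]+c*X[:,2]]
    return X+[dx,0,dz]
def world(X,pos,yaw):
    c,s=np.cos(yaw),np.sin(yaw);return X@np.array([[c,s,0],[-s,c,0],[0,0,1]])+pos
if __name__=="__main__":
    V=[]
    for n in("v1","v2","v3"):
        z=np.load(n+".npz");c={k:z["s"+k] for k in("pixels","fx","fy","cx","cy","extrinsics")}
        im=z["spixels"][240:285,252:310].astype(float)
        hs=(im.max(2)-im.min(2))/(im.max(2)+1)
        m=np.clip((0.42-hs)/0.25,0,1)
        V.append((c,z["pos"],z["rot"][2],m))
        print(n);k=m[14:40:2,8:48]
        
    def cost(p,show=0):
        e=0;out=[]
        for c,pos,yaw,m in V:
            W=world(wire(p[:4]),pos,yaw);uv=np.array([proj(c,w) for w in W])+p[4:6]-[252,240]
            d=np.linalg.norm(W[0]-ray(c,(0,0))[0]);th=5*c["fx"]/d
            r=np.zeros((45*8,58*8),np.uint8)
            cv2.polylines(r,[np.round((uv+.5)*8*16).astype(np.int32).reshape(-1,1,2)],False,255,int(round(th*8)),cv2.LINE_AA,4)
            r=cv2.resize(r,(58,45),interpolation=cv2.INTER_AREA)/255.
            y0=int(round(uv[0,1]))+3
            e+=((r-m)[y0:y0+26]**2*(cv2.dilate((r>0).astype(np.uint8),np.ones((9,9)))[y0:y0+26])).sum();out.append((uv[-1]+[252,240],r))
        e+=(p[3]/.03)**2*.5+((p[4]**2+p[5]**2)/2.)*.5
        return (e,out) if show else e
    best=None
    for f in(-.2,-.08,.08,.2):
        p0=np.array([2,15.6,f,0,0,0.])
        sim=np.vstack([p0]+[p0+d for d in np.diag([3,3,.1,.03,1,1])])
        r=minimize(cost,p0,method="Nelder-Mead",options=dict(initial_simplex=sim,maxiter=500,xatol=1e-3,fatol=1e-3))
        print(np.round(r.x,3),round(r.fun,2))
        if best is None or r.fun<best.fun:best=r
    e,o=cost(best.x,1);print([x[0] for x in o])
    np.save("fit.npy",best.x);print("tip",wire(best.x[:4])[-1])
    cv2.imwrite("pics/f.png",cv2.resize(np.vstack([np.hstack([np.r_[v[3]] for v in V]),np.hstack([x[1] for x in o])])*255,None,fx=4,fy=4,interpolation=0))
E
python3 fit.py
```

```text
v1
v2
v3
[ 3.187 16.947  0.093  0.027  0.336  0.381] 35.59
[2.8430e+00 1.8015e+01 9.3000e-02 1.6000e-02 4.0900e-01 7.9400e-01] 35.84
[ 2.5170e+00  1.5308e+01  9.3000e-02  7.0000e-03  2.9800e-01 -1.0000e-03] 35.68
[ 2.839 16.347  0.094  0.017  0.306  0.259] 35.56
[array([275.77113686, 272.74724678]), array([290.64903984, 273.21143688]), array([266.03516736, 264.55053602])]
tip [ 40.58817711   3.63830049 -24.2940664 ][ WARN:0@4.446] global loadsave.cpp:1063 imwrite_ Unsupported depth image for selected encoder is fallbacked to CV_8U.
```

View pics/f.png

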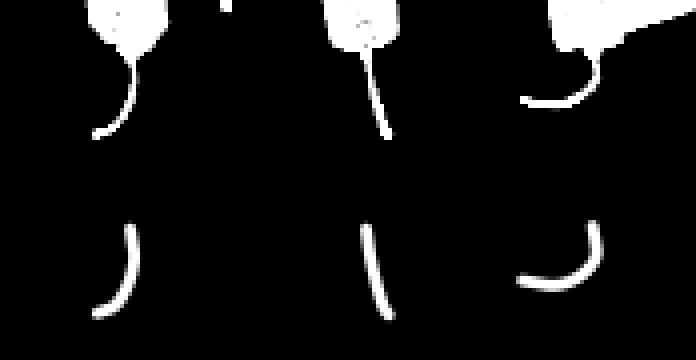

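The fit matches the observed wire in all three views. Swivel is about +5.3° and the tip is at (40.6, 3.6, −24.3) from the TCP. Now I refine the hole and the rack yaw.

```bash
cat > aim.py <<'E'
from fit import *
np.set_printoptions(precision=1,suppress=True)
s,t=load();b=np.load("fit.npy")
def blob(c,u,v):
    im=c["pixels"][v-7:v+8,u-7:u+8].astype(float);h=(im.max(2)-im.min(2))/(im.max(2)+1)
    w=np.clip(h-.12,0,None);yy,xx=np.mgrid[-7:8,-7:8];w*=(np.hypot(xx,yy)<5)
    return np.array([u+(w*xx).sum()/w.sum(),v+(w*yy).sum()/w.sum()]),h
a,h=blob(s,265,317);print("hole px",a);print((h[3:12,2:13]*100).astype(int))
d,h=blob(t,245,222);print("top px",d)
print("tri",tri(s,a-b[4:6],t,d))
for z in(96,97,98): print(z,onz(s,a-b[4:6],z))
# edge directions of plate in side picture at top edge: plane-parallel, same height
for z in (105,): 
    A,B=onz(s,(257.1,307.6),z),onz(s,(276.4,315.9),z);print("plate x yaw",90-np.degrees(np.arctan2((A-B)[1],(A-B)[0]))*-1,np.linalg.norm(A-B))
E
python3 aim.py
```

```text
hole px [265.  317.2]
[[ 5  5  6  5  5  5  5  5  5 18 46]
 [ 5  5  5  5  5  5  5  5  6  5  7]
 [ 5  5  5  5 10 15  5  4  4  5  4]
 [ 5  5  5  9 47 47 23  5  5  5  5]
 [ 4  6  6 16 51 59 43 14  5  5  5]
 [ 5  5  6  6 27 61 45 14  5  5  4]
 [ 5  4  6  5 11 27 24  6  5  6  5]
 [ 5  5  5  4  4  5  5  5  5  4  5]
 [ 5  5  4  5  5  5  5  5  5  5  5]]
top px [249.  222.5]
tri [478.1 203.3  86.8]
96 [476.2 207.9  96. ]
97 [475.8 208.3  97. ]
98 [475.4 208.7  98. ]
plate x yaw 92.19641353020238 42.78059406912315
```

```bash
python3 -m crank '[{"offset":[-0.001,0.005,0],"spin":6},{"offset":[-0.002,0.01,-0.01],"spin":12},{"offset":[-0.004,0.015,-0.025],"spin":18},{"offset":[-0.0059,0.02,-0.04],"spin":24},{"offset":[-0.0059,0.025,-0.055],"spin":30},{"offset":[-0.0059,0.025,-0.07],"spin":35.9},{"offset":[-0.0059,0.025,-0.083],"spin":35.9},{"offset":[-0.0059,0.025,-0.0865],"spin":35.9}]'
python3 - <<'E'
from h import *
manip.camera("side");s=manip.camera("side");st=manip.read_state();print(st["eef_pos"],st["eef_rot"][2])
from fit import *
b=np.load("fit.npy");W=world(wire(b[:4]),st["eef_pos"],st["eef_rot"][2]);print("tip",W[-1],proj(s,W[-1])+b[4:6])
save(s,"d.png",(235,270,315,330),6)
E
```

```text
clock: 9.08
eef_pos: [475.6, 133.4, 104.4]
eef_rot: [-3.14, 0.001, 1.497]
wrist_force: [-0.1, -0.3, -2.0]
finger_gap: 9.6
[476.24728876 133.43350117 105.94277492] 1.4959724676270472
tip [475.65329927 174.18009032  81.64870852] [275.32290904 307.58842771]
```

View pics/d.png

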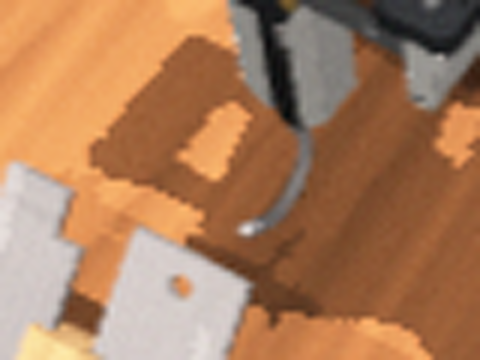

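The tip shows at (275.1,307.9), against a predicted (275.3,307.6). Next I move to the pre-insertion point on the hole axis.

```bash
python3 -m crank '[{"offset":[0,0.003,0.0005],"spin":0},{"offset":[0,0.006,0.001],"spin":0},{"offset":[0,0.009,0.0015],"spin":0},{"offset":[0,0.012,0.002],"spin":0},{"offset":[0.0003,0.015,0.0026],"spin":0},{"offset":[0.0003,0.018,0.0026],"spin":0},{"offset":[0.0003,0.0214,0.0026],"spin":0},{"offset":[0.0003,0.0214,0.0026],"spin":0}]'
cat > chk.py <<'E'
from fit import *
np.set_printoptions(precision=2,suppress=True)
s=manip.camera("side");s=manip.camera("side");st=manip.read_state()
b=np.load("fit.npy");W=world(wire(b[:4]),st["eef_pos"],st["eef_rot"][2]);H=np.array([475.8,208.3,97]);ax=np.array([-.0123,.707,.707]);d=W[-1]-H
print(st["eef_pos"],st["wrist_force"],"tip",W[-1],"px",proj(s,W[-1])+b[4:6],"axial",d@ax,"perp",d-d@ax*ax)
im=s["pixels"][310:325,257:275].astype(float);h=(im.max(2)-im.min(2))/(im.max(2)+1);print((h*100).astype(int)[2:13])
E
python3 chk.py
```

```text
clock: 9.85
eef_pos: [476.5, 155.4, 108.5]
eef_rot: [-3.141, 0.001, 1.496]
wrist_force: [-0.0, 1.0, -1.1]
finger_gap: 9.5
[476.47 154.95 108.47] [-0.29 -0.8  -0.06] tip [475.86 195.7   84.17] px [269.28 315.38] axial -17.981743529670418 perp [-0.16  0.11 -0.12]
[[ 6  4  5  5  5  4  5  4  5  5 11 30 53 62 61 56 32 10]
 [ 6  5  5  4  5  5  5  4  5  6  4  7 12 36 43 32  6  7]
 [ 5  4  5  5  4  6  5  5  5  5  5  4  7  5  6  4  5 14]
 [ 5  4  4  5  5  5  5  8 12  5  5  4  4  6  6  6 12 39]
 [ 5  5  5  5  5  5  8 35 45 18  6  5  6  5  6  5  5  7]
 [ 5  5  5  4  5  5 12 44 62 36 11  5  6  6  4  4  4  5]
 [ 5  6  6  5  5  5  6 18 62 37 11  5  5  4  4  6  6  6]
 [ 5  5  4  6  5  6  5  8 21 15  5  5  5  6  5  6  5  5]
 [ 5  6  5  5  5  4  4  4  5  5  5  5  5  6  6  6  5  5]
 [ 5  6  5  5  5  5  5  6  4  5  6  5  5  5  5  5  5  6]
 [ 5  5  5  5  5  5  4  5  5  4  5  5  5  5  5  6  4  6]]
```

```bash
python3 -m crank '[{"offset":[0.0001,0.0015,0.0015],"spin":0},{"offset":[0.0001,0.003,0.003],"spin":0},{"offset":[0.0001,0.0045,0.0045],"spin":0},{"offset":[0.0001,0.006,0.006],"spin":0},{"offset":[0.0001,0.007,0.007],"spin":0},{"offset":[0.0001,0.008,0.008],"spin":0},{"offset":[0.0001,0.009,0.009],"spin":0},{"offset":[0.0001,0.009,0.009],"spin":0}]'; python3 chk.py
```

```text
clock: 10.62
eef_pos: [476.6, 164.1, 117.7]
eef_rot: [-3.141, 0.001, 1.496]
wrist_force: [-0.8, 0.6, -0.8]
finger_gap: 10.0
[476.54 163.95 117.45] [-0.45  0.02 -0.77] tip [475.94 204.7   93.16] px [266.2  316.68] axial -5.261159760270078 perp [ 0.07  0.12 -0.12]
[[ 4  5  5  6  4  5  5  5  5  6  9 28 58 63 44  6  5 20]
 [ 6  4  5  5  4  5  4  4  5  4  4  6 13 33 22  7 14 48]
 [ 5  5  5  5  5  6  5  5  5  5  5  5  7  7  6 11 45 59]
 [ 4  5  5  4  6  5  5  8 12  5  5  5  5  5  5  6 13 38]
 [ 5  5  4  5  5  6  8 33 28  6  5  5  6  6  5  5  4  6]
 [ 5  5  4  5  5  5 12 43 25  7  5  6  5  5  5  4  5  5]
 [ 5  6  5  5  5  5  6 18 58 24  5  5  5  5  6  5  7  6]
 [ 5  4  6  4  5  5  6  9 23 17  5  5  5  5  6  6  5  5]
 [ 5  6  5  5  5  5  4  5  6  5  6  5  5  5  5  5  5  5]
 [ 5  5  5  5  5  4  5  5  6  6  5  5  5  6  6  5  6  5]
 [ 5  5  5  4  5  4  5  5  5  5  4  4  5  5  5  4  4  5]]
```

```bash
python3 -m crank '[{"offset":[0,0.0007,0.0007],"spin":0},{"offset":[0,0.0014,0.0014],"spin":0},{"offset":[0,0.0021,0.0021],"spin":0},{"offset":[0,0.0028,0.0028],"spin":0},{"offset":[0,0.0035,0.0035],"spin":0},{"offset":[0,0.0042,0.0042],"spin":0},{"offset":[0,0.005,0.005],"spin":0},{"offset":[0,0.005,0.005],"spin":0}]'; python3 chk.py
```

```text
clock: 11.38
eef_pos: [476.6, 169.1, 122.6]
eef_rot: [-3.141, 0.001, 1.496]
wrist_force: [0.2, -0.5, -0.7]
finger_gap: 9.8
[476.56 169.   122.48] [-0.24 -0.18 -0.54] tip [475.95 209.75  98.19] px [264.44 317.44] axial 1.8614685461588516 perp [ 0.17  0.13 -0.13]
[[ 6  6  3  6  5  5  5  6  5  6 15 39 56 40  6  7 22 61]
 [ 6  5  5  5  4  4  4  4  5  5  5  7  8 10  4 16 54 63]
 [ 5  4  5  5  5  5  5  5  5  5  5  5  6  6  9 37 61 62]
 [ 5  5  4  5  5  5  5  7 11  4  5  5  5  5  4  6 13 39]
 [ 5  4  5  5  5  5  9 25 23  6  5  5  6  5  4  5  4  6]
 [ 5  5  5  5  5  5  5  5  5  4  5  5  5  5  5  4  4  5]
 [ 5  5  5  5  5  4  5  6 10 18  5  6  5  4  5  6  6  6]
 [ 5  5  5  5  5  5  6  5 17 18  4  5  5  5  4  6  5  5]
 [ 5  6  4  5  6  6  4  5  5  5  5  4  4  5  5  5  5  5]
 [ 5  5  4  4  4  5  5  5  5  5  6  4  6  5  5  5  5  5]
 [ 6  5  5  5  5  6  5  5  5  5  5  5  5  5  4  5  5  6]]
```

```bash
python3 -m crank '[{"offset":[0,0.001,0.001],"spin":0},{"offset":[-0.0001,0.002,0.002],"spin":0},{"offset":[-0.0001,0.003,0.003],"spin":0},{"offset":[-0.0001,0.004,0.004],"spin":0},{"offset":[-0.0001,0.0055,0.0055],"spin":0},{"offset":[-0.0002,0.007,0.007],"spin":0},{"offset":[-0.0002,0.008,0.008],"spin":0},{"offset":[-0.0002,0.008,0.008],"spin":0}]'; python3 chk.py; python3 -c "
from h import *
save(manip.camera('side'),'e.png',(235,270,315,330),6)"
```

```text
clock: 12.15
eef_pos: [476.4, 177.2, 130.7]
eef_rot: [-3.142, 0.001, 1.497]
wrist_force: [-0.6, -0.1, -1.0]
finger_gap: 10.0
[476.34 177.06 130.5 ] [ 0.06 -0.01 -0.86] tip [475.72 217.8  106.21] px [261.7  318.73] axial 13.227711478239328 perp [ 0.08  0.15 -0.15]
[[ 5  5  6  6  5  6  5  5  7  8 15 29 20  8 24 61 62 62]
 [ 6  6  6  6  5  6  6  6  6  5  6  7  6 16 47 62 63 63]
 [ 3  6  6  5  6  7  8  4  6  5  3  5  6  8 20 47 62 62]
 [ 6  7  5  6  6  7  5 12 16  6  3  5  6  7  7  7 19 46]
 [ 6  5  6  5  4  6  5 19 30  8  5  6  7  6  5  7  5 10]
 [ 5  6  5  5  6  5  5  5  7  6  8  5  6  5  6  5  6  3]
 [ 5  5  4  4  6  6  6  6 14 28  5  5  4  4  5  7  7  6]
 [ 4  5  5  5  4  4  6  6 24 18  5  4  5  5  6  6  5  5]
 [ 5  5  5  4  5  6  7  5  5  5  5  5  4  5  4  5  6  5]
 [ 5  6  5  4  5  5  5  6  5  4  5  4  5  5  6  4  5  4]
 [ 6  5  5  5  5  5  5  5  5  5  6  5  5  5  4  5  4  6]]
```

View pics/e.png

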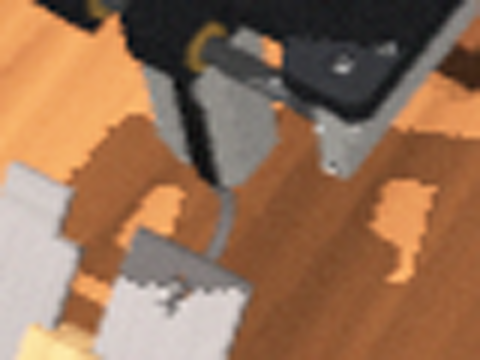

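It is through the hole with no force and the plate hasn't moved. Now I draw it up the slope slowly.

```bash
python3 -m crank '[{"offset":[0,0,0.001],"spin":0},{"offset":[0,-0.0005,0.0025],"spin":0},{"offset":[0,-0.002,0.004],"spin":0},{"offset":[0,-0.0035,0.0055],"spin":0},{"offset":[0,-0.005,0.007],"spin":0},{"offset":[0.0001,-0.0065,0.0085],"spin":0},{"offset":[0.0001,-0.008,0.010],"spin":0},{"offset":[0.0001,-0.0095,0.0115],"spin":0}]'; python3 -m crank '[{"offset":[0,-0.0015,0.0015],"spin":0},{"offset":[0,-0.003,0.003],"spin":0},{"offset":[0,-0.005,0.005],"spin":0},{"offset":[0.0001,-0.007,0.007],"spin":0},{"offset":[0.0001,-0.009,0.009],"spin":0},{"offset":[0.0002,-0.011,0.011],"spin":0},{"offset":[0.0002,-0.013,0.013],"spin":0},{"offset":[0.0002,-0.015,0.015],"spin":0}]'; python3 - <<'E'
from h import *
s=manip.camera("side");print(manip.read_state()["wrist_force"])
save(s,"f1.png",(225,260,325,350),6)
E
```

```text
clock: 12.97
eef_pos: [476.4, 167.3, 142.1]
eef_rot: [-3.141, 0.001, 1.496]
wrist_force: [0.8, 1.0, -1.8]
finger_gap: 9.6
clock: 13.63
eef_pos: [476.6, 152.1, 157.3]
eef_rot: [-3.141, 0.001, 1.496]
wrist_force: [0.3, 0.6, -2.6]
finger_gap: 9.7
[-0.6703038   0.36311334 -1.67332046]
```

View pics/f1.png

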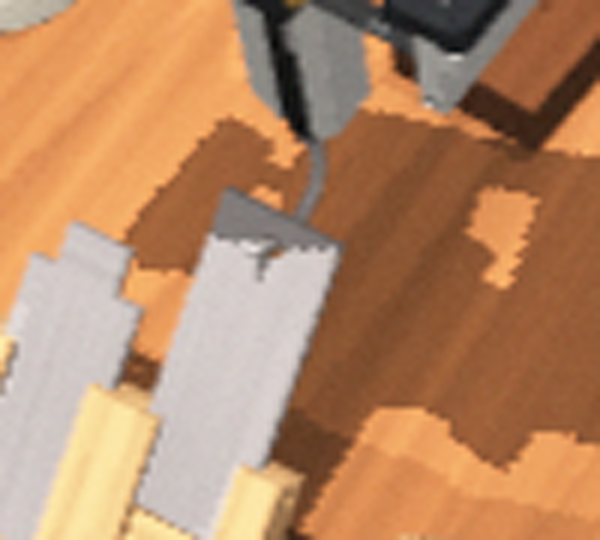

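The plate is sliding up cleanly with the hook in the hole. Continuing.

```bash
python3 -m crank '[{"offset":[0,-0.0025,0.0025],"spin":0},{"offset":[0,-0.005,0.005],"spin":0},{"offset":[0,-0.0075,0.0075],"spin":0},{"offset":[0.0001,-0.010,0.010],"spin":0},{"offset":[0.0001,-0.012,0.012],"spin":0},{"offset":[0.0002,-0.014,0.014],"spin":0},{"offset":[0.0002,-0.016,0.016],"spin":0},{"offset":[0.0002,-0.018,0.018],"spin":0}]'; python3 -m crank '[{"offset":[0,-0.001,0.001],"spin":0},{"offset":[0,-0.002,0.002],"spin":0},{"offset":[0,-0.003,0.003],"spin":0},{"offset":[0.0001,-0.004,0.004],"spin":0},{"offset":[0.0001,-0.005,0.005],"spin":0},{"offset":[0.0002,-0.006,0.006],"spin":0},{"offset":[0.0002,-0.007,0.007],"spin":0},{"offset":[0.0002,-0.008,0.008],"spin":0}]';  python3 -m crank '[{"offset":[0,-0.0015,0.0015],"spin":0},{"offset":[0,-0.003,0.003],"spin":0},{"offset":[0,-0.0045,0.0045],"spin":0},{"offset":[0.0001,-0.006,0.006],"spin":0},{"offset":[0.0001,-0.007,0.008],"spin":0},{"offset":[0.0002,-0.008,0.010],"spin":0},{"offset":[0.0002,-0.009,0.012],"spin":0},{"offset":[0.0002,-0.010,0.014],"spin":0}]'
python3 - <<'E'
from h import *
s=manip.camera("side");print(manip.read_state()["wrist_force"])
save(s,"g1.png",(215,230,335,350),5)
E
```

```text
clock: 14.35
eef_pos: [477.0, 133.7, 175.8]
eef_rot: [3.142, 0.001, 1.496]
wrist_force: [-0.4, 0.4, -2.5]
finger_gap: 9.2
clock: 15.02
eef_pos: [477.2, 125.5, 183.9]
eef_rot: [-3.142, 0.001, 1.496]
wrist_force: [0.4, -1.1, -2.9]
finger_gap: 9.8
clock: 15.68
eef_pos: [477.4, 115.4, 198.2]
eef_rot: [3.142, 0.001, 1.496]
wrist_force: [-0.7, 0.6, -2.3]
finger_gap: 9.5
[ 0.15264216  0.12910779 -1.45404703]
```

View pics/g1.png

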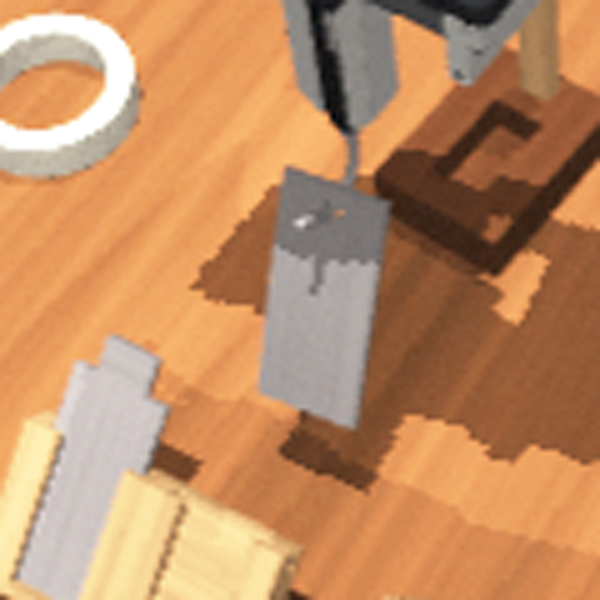

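The plate is free of the rack and hanging on the hook, with the blank in place. Now I raise it gently to clear the holder.

```bash
python3 -m crank '[{"offset":[0,0,0.004],"spin":0},{"offset":[0,0,0.010],"spin":0},{"offset":[0,0,0.017],"spin":0},{"offset":[0,0,0.024],"spin":0},{"offset":[0,0,0.031],"spin":0},{"offset":[0,0,0.038],"spin":0},{"offset":[0,0,0.044],"spin":0},{"offset":[0,0,0.049],"spin":0}]';python3 -m crank '[{"offset":[0,0,0.006],"spin":0},{"offset":[0,0,0.013],"spin":0},{"offset":[0,0,0.020],"spin":0},{"offset":[0,0,0.027],"spin":0},{"offset":[0,0,0.034],"spin":0},{"offset":[0,0,0.040],"spin":0},{"offset":[0,0,0.045],"spin":0},{"offset":[0,0,0.048],"spin":0}]'
python3 - <<'E'
from h import *
s=manip.camera("side");t=manip.camera("top")
for c in (s,t):
  for k in("plate","rail","shook"): print(k,[(round(r["conf"],2),np.round(r["location"]),proj(c,r["location"])) for r in manip.search_frame(c,k)[:2]])
E
```

```text
clock: 16.4
eef_pos: [477.6, 115.4, 248.4]
eef_rot: [3.141, 0.001, 1.496]
wrist_force: [-0.5, -0.3, -3.4]
finger_gap: 9.7
clock: 17.07
eef_pos: [477.7, 115.4, 297.1]
eef_rot: [3.14, 0.001, 1.496]
wrist_force: [0.3, -0.3, -1.5]
finger_gap: 10.0
plate [(0.79, array([474., 127., 219.]), array([281.67974665, 248.42505788]))]
rail [(0.59, array([ 447., -269.,   62.]), array([377.05991599, 181.98852688]))]
shook [(0.46, array([473., 123., 307.]), array([278.51543607, 213.78743958]))]
plate []
rail [(0.6, array([500., 298.,  10.]), array([213.50584414, 217.30301808]))]
shook []
```

```bash
python3 - <<'E'
from h import *
s,t=load()
for p in((698,-207.3,266),(451,-270.3,266)): print(proj(s,p),proj(t,p))
im=s["pixels"].astype(int)
for u in(300,350):
    col=im[95:122,u]; print(u,[(95+i,c.tolist()) for i,c in enumerate(col) if abs(c[0]-c[2])<40])
    f=(u-275)/(384-275)
im=t["pixels"].astype(int)
for v in(110,156,205):
    row=im[v,450:505];k=[450+i for i,c in enumerate(row) if abs(c[0]-c[2])<40];print(v,k)
E
python3 -m crank '[{"offset":[0.002,-0.005,0],"spin":1},{"offset":[0.005,-0.015,0],"spin":2},{"offset":[0.010,-0.028,0],"spin":3},{"offset":[0.014,-0.042,0],"spin":4},{"offset":[0.018,-0.057,0],"spin":5},{"offset":[0.023,-0.072,0],"spin":6},{"offset":[0.027,-0.087,0],"spin":7},{"offset":[0.031,-0.102,0],"spin":8}]';python3 -m crank '[{"offset":[0.004,-0.015,0],"spin":1.4},{"offset":[0.008,-0.030,0],"spin":2.8},{"offset":[0.013,-0.045,0],"spin":4.2},{"offset":[0.018,-0.060,0],"spin":5.6},{"offset":[0.022,-0.074,0],"spin":7},{"offset":[0.026,-0.086,0],"spin":8.4},{"offset":[0.030,-0.096,0],"spin":9.5},{"offset":[0.033,-0.104,0],"spin":10.6}]'
```

```text
[272.29270882  98.89610075] [455.97484375  90.97839389]
[382.58516623 112.69541316] [495.0248873  222.00396147]
300 [(101, [236, 231, 227]), (102, [236, 231, 229]), (103, [224, 215, 213]), (104, [124, 120, 118]), (105, [120, 114, 111]), (106, [115, 111, 108]), (107, [116, 111, 108])]
350 [(107, [238, 233, 230]), (108, [237, 232, 229]), (109, [218, 209, 206]), (110, [120, 114, 113]), (111, [115, 109, 106]), (112, [116, 109, 108]), (113, [114, 109, 106])]
110 [455, 456, 457, 458, 459, 460, 461, 462, 463, 464, 465, 466, 482, 499]
156 [471, 472, 473, 474, 475, 476, 477, 478, 479]
205 [487, 488, 489, 490, 491, 492, 493, 494, 495]
clock: 18.13
eef_pos: [508.7, 12.6, 296.0]
eef_rot: [3.141, 0.001, 1.637]
wrist_force: [-0.3, 0.7, -3.2]
finger_gap: 9.8
clock: 18.8
eef_pos: [541.8, -92.3, 295.6]
eef_rot: [-3.141, 0.001, 1.822]
wrist_force: [0.6, 0.2, -2.9]
finger_gap: 9.7
```

```bash
python3 -m crank '[{"offset":[0.003,-0.012,0],"spin":0},{"offset":[0.005,-0.024,0],"spin":0},{"offset":[0.008,-0.036,0],"spin":0},{"offset":[0.010,-0.048,0],"spin":0},{"offset":[0.013,-0.060,0],"spin":0},{"offset":[0.015,-0.070,0],"spin":0},{"offset":[0.017,-0.079,0],"spin":0},{"offset":[0.018,-0.086,0],"spin":0}]';python3 -m crank '[{"offset":[0.001,-0.007,-0.004],"spin":0},{"offset":[0.003,-0.014,-0.008],"spin":0},{"offset":[0.004,-0.020,-0.014],"spin":0},{"offset":[0.006,-0.026,-0.02],"spin":0},{"offset":[0.007,-0.031,-0.026],"spin":0},{"offset":[0.008,-0.036,-0.032],"spin":0},{"offset":[0.009,-0.040,-0.036],"spin":0},{"offset":[0.010,-0.043,-0.038],"spin":0}]'
python3 - <<'E'
from h import *
from fit import *
st=manip.read_state();c,sn=np.cos(st["eef_rot"][2]),np.sin(st["eef_rot"][2])
p=st["eef_pos"];print(p,st["eef_rot"]);q=p+[-19.2*c,-19.2*sn,75.9];d=q-[574.5,-241,260]
a=np.radians(104.8);print("crown in rail",d[0]*np.cos(a)+d[1]*np.sin(a),-d[0]*np.sin(a)+d[1]*np.cos(a),d[2])
E
```

```text
clock: 19.47
eef_pos: [560.0, -179.4, 295.5]
eef_rot: [-3.141, 0.001, 1.822]
wrist_force: [0.8, -0.7, -2.4]
finger_gap: 9.5
clock: 20.13
eef_pos: [569.9, -222.7, 256.5]
eef_rot: [-3.141, 0.0, 1.822]
wrist_force: [-0.6, -0.9, -3.1]
finger_gap: 10.0
[ 569.94779056 -222.70925422  256.54285119] [-3.14054310e+00  5.53675751e-05  1.82168941e+00]
crown in rail -0.35270867720235083 -0.12873182842822856 72.44285118779271
```

```bash
python3 -m crank '[{"offset":[0,0,-0.006],"spin":0},{"offset":[0,0,-0.014],"spin":0},{"offset":[0,0,-0.022],"spin":0},{"offset":[0,0,-0.030],"spin":0},{"offset":[0,0,-0.038],"spin":0},{"offset":[0,0,-0.046],"spin":0},{"offset":[0,0,-0.053],"spin":0},{"offset":[0,0,-0.058],"spin":0}]';python3 -m crank '[{"offset":[0,0,-0.001],"spin":0},{"offset":[0,0,-0.002],"spin":0},{"offset":[0,0,-0.003],"spin":0},{"offset":[0,0,-0.004],"spin":0},{"offset":[0,0,-0.005],"spin":0},{"offset":[0,0,-0.006],"spin":0},{"offset":[0,0,-0.006],"spin":0},{"offset":[0,0,-0.006],"spin":0}]'
python3 - <<'E'
from h import *
s=manip.camera("side");t=manip.camera("top");print(manip.read_state()["wrist_force"])
a=cv2.resize(s["pixels"][60:200,270:400,::-1],None,fx=4,fy=4,interpolation=cv2.INTER_CUBIC)
cv2.imwrite("pics/i.png",a)
for c in(s,t): print([(r["conf"],np.round(r["location"])) for k in("plate","shook") for r in manip.search_frame(c,k)])
E
```

```text
clock: 20.8
eef_pos: [569.8, -222.6, 197.5]
eef_rot: [-3.14, -0.0, 1.822]
wrist_force: [-0.4, -0.1, -2.8]
finger_gap: 9.7
clock: 21.47
eef_pos: [569.9, -222.7, 191.9]
eef_rot: [-3.14, 0.0, 1.822]
wrist_force: [0.2, 0.0, 0.9]
finger_gap: 9.8
[-0.17389629 -0.67790902  1.54791852]
[(0.73, array([ 559., -204.,  106.]))]
[(0.56, array([ 565., -200.,  108.]))]
```

Wrist z-force swung from about −2.8 N to about +1 N, so the bar now carries the hook. I'll ease the grip to 3 N before opening, to damp the swing.

```bash
python3 -m crank '[{"offset":[0,0,0],"spin":0},{"offset":[0,0,0],"spin":0},{"offset":[0,0,0],"spin":0},{"offset":[0,0,0],"spin":0},{"offset":[0,0,0],"spin":0},{"offset":[0,0,0],"spin":0},{"offset":[0,0,0],"spin":0},{"offset":[0,0,0],"spin":0}]' 0 3; python3 -m crank '[{"offset":[0,0,0],"spin":0},{"offset":[0,0,0],"spin":0},{"offset":[0,0,0],"spin":0},{"offset":[0,0,0],"spin":0},{"offset":[0,0,0],"spin":0},{"offset":[0,0,0],"spin":0},{"offset":[0,0,0],"spin":0},{"offset":[0,0,0],"spin":0}]' 0.13 3;python3 -m crank '[{"offset":[0,0,0],"spin":0},{"offset":[0,0,0],"spin":0},{"offset":[0,0,0],"spin":0},{"offset":[0,0,0],"spin":0},{"offset":[0,0,0],"spin":0},{"offset":[0,0,0],"spin":0},{"offset":[0,0,0],"spin":0},{"offset":[0,0,0],"spin":0}]' 0.25;python3 -m crank '[{"offset":[0,0,0],"spin":0},{"offset":[0,0,0],"spin":0},{"offset":[0,0,0],"spin":0},{"offset":[0,0,0],"spin":0},{"offset":[0,0,0],"spin":0},{"offset":[0,0,0],"spin":0},{"offset":[0,0,0],"spin":0},{"offset":[0,0,0],"spin":0}]' 0.9;python3 -m crank '[{"offset":[0,0,0],"spin":0},{"offset":[0,0,0],"spin":0},{"offset":[0,0,0],"spin":0},{"offset":[0,0,0],"spin":0},{"offset":[0,0,0],"spin":0},{"offset":[0,0,0],"spin":0},{"offset":[0,0,0],"spin":0},{"offset":[0,0,0],"spin":0}]'
python3 - <<'E'
from h import *
s=manip.camera("side")
cv2.imwrite("pics/j.png",cv2.resize(s["pixels"][60:200,270:400,::-1],None,fx=4,fy=4,interpolation=cv2.INTER_CUBIC))
print([(k,r["conf"],np.round(r["location"])) for k in("plate","shook") for r in manip.search_frame(s,k)])
E
```

```text
clock: 22.43
eef_pos: [569.9, -222.7, 191.7]
eef_rot: [-3.14, 0.0, 1.822]
wrist_force: [-0.1, -2.3, -0.1]
finger_gap: 10.0
clock: 23.1
eef_pos: [569.9, -222.7, 191.7]
eef_rot: [-3.14, -0.0, 1.822]
wrist_force: [-0.6, -1.1, -0.3]
finger_gap: 12.4
clock: 23.77
eef_pos: [569.9, -222.7, 191.7]
eef_rot: [-3.14, -0.0, 1.822]
wrist_force: [0.1, -0.2, -0.6]
finger_gap: 23.3
clock: 24.43
eef_pos: [569.9, -222.7, 191.7]
eef_rot: [-3.14, -0.0, 1.822]
wrist_force: [-0.3, -0.2, -0.4]
finger_gap: 73.8
clock: 25.1
eef_pos: [569.9, -222.7, 191.7]
eef_rot: [-3.14, -0.0, 1.822]
wrist_force: [0.6, -0.5, -0.9]
finger_gap: 84.6
[('plate', 0.92, array([ 572., -249.,  102.]))]
```

```bash
python3 -m crank '[{"offset":[0,0,0.004],"spin":0},{"offset":[0,0,0.012],"spin":0},{"offset":[0,0,0.022],"spin":0},{"offset":[0,0,0.035],"spin":0},{"offset":[0,0,0.05],"spin":0},{"offset":[0,0,0.07],"spin":0},{"offset":[0,0,0.09],"spin":0},{"offset":[0,0,0.11],"spin":0}]';python3 -m crank '[{"offset":[-0.01,0.015,0.02],"spin":0},{"offset":[-0.03,0.045,0.03],"spin":0},{"offset":[-0.05,0.075,0.03],"spin":0},{"offset":[-0.07,0.105,0.03],"spin":0},{"offset":[-0.09,0.135,0.03],"spin":0},{"offset":[-0.11,0.165,0.03],"spin":0},{"offset":[-0.12,0.18,0.03],"spin":0},{"offset":[-0.12,0.18,0.03],"spin":0}]'
python3 - <<'E'
from h import *
L=[]
for i in range(2):
    s=manip.camera("side");t=manip.camera("top");L.append((s,t))
    for n,c in(("s",s),("t",t)): print(n,[(k,round(r["conf"],2),np.round(r["location"],1)) for k in("plate","shook","blank") for r in manip.search_frame(c,k)[:1]])
g=lambda c,x,y:cv2.resize(c["pixels"][y:y+140,x:x+100,::-1],None,fx=4,fy=4,interpolation=cv2.INTER_CUBIC)
cv2.imwrite("pics/k.png",np.hstack([g(s,290,80),g(t,420,90)]))
E
```

```text
clock: 25.92
eef_pos: [569.8, -222.6, 304.0]
eef_rot: [-3.141, 0.001, 1.822]
wrist_force: [-0.9, 0.1, -0.0]
finger_gap: 84.4
clock: 26.58
eef_pos: [448.4, -40.4, 336.1]
eef_rot: [3.139, 0.002, 1.824]
wrist_force: [0.7, -0.5, 0.4]
finger_gap: 84.6
s [('plate', 0.76, array([ 566.7, -223.1,  103.3])), ('shook', 0.64, array([ 565.6, -228.1,  215.7])), ('blank', 0.97, array([534.6, 231.5,  75.7]))]
t [('shook', 0.4, array([ 571.7, -235.1,  267.3])), ('blank', 0.71, array([ 570.7, -234.8,  270.3]))]
s [('plate', 0.79, array([ 572. , -252.1,  105.3])), ('blank', 0.67, array([532. , 233.5,  76.7]))]
t [('shook', 0.65, array([ 572.8, -239. ,  271.2])), ('blank', 0.81, array([534.5, 233.2,  73.8]))]
```

View pics/k.png

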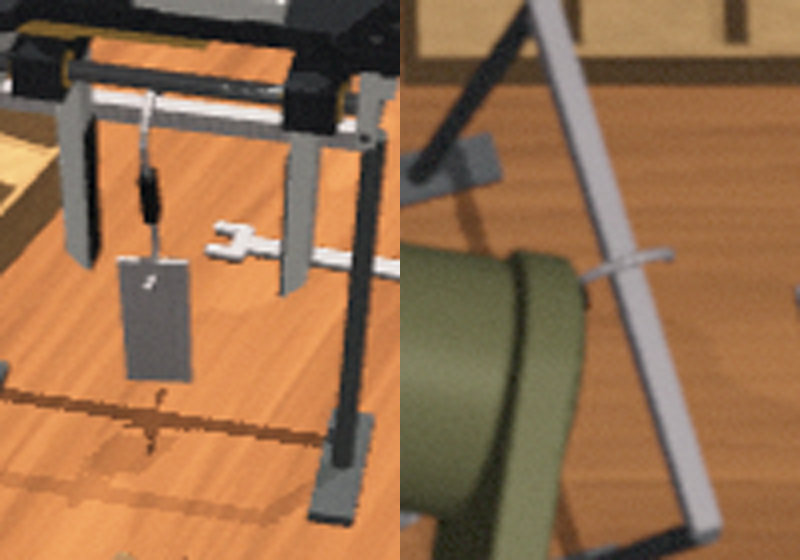

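The hook hangs on the bar with the plate below it, upright, and the gripper is clear. I'll wait for the swing to die down and measure it.

```bash
cat > sw.py <<'E'
from h import *
v=[]
for i in range(12):
    s=manip.camera("side");im=s["pixels"][140:180,300:350].astype(float)
    m=((im.max(2)-im.min(2))/(im.max(2)+1)<.2)&(im.mean(2)<150);y,x=np.nonzero(m);v.append((x.mean()+300,y.mean()+140,m.sum()))
v=np.array(v);print(np.round(v,2).tolist(),manip.read_state()["clock"])
E
python3 sw.py; Z='';for i in 1 2 3 4 5 6 7 8 9 10; do python3 -m crank '[{"offset":[0,0,0],"spin":0},{"offset":[0,0,0],"spin":0},{"offset":[0,0,0],"spin":0},{"offset":[0,0,0],"spin":0},{"offset":[0,0,0],"spin":0},{"offset":[0,0,0],"spin":0},{"offset":[0,0,0],"spin":0},{"offset":[0,0,0],"spin":0}]' >/dev/null; done; python3 sw.py
```

```text
[[325.56, 162.25, 535.0], [325.74, 161.88, 533.0], [326.58, 161.19, 552.0], [326.82, 159.23, 520.0], [327.32, 157.49, 507.0], [327.52, 156.49, 497.0], [327.72, 156.49, 496.0], [327.68, 156.98, 495.0], [327.37, 158.1, 505.0], [327.09, 159.94, 525.0], [326.64, 161.55, 551.0], [326.38, 162.29, 546.0]] 27.9833
[[326.42, 161.78, 562.0], [326.41, 161.66, 566.0], [326.47, 161.53, 561.0], [326.53, 161.32, 557.0], [326.56, 161.25, 550.0], [326.55, 161.02, 548.0], [326.62, 160.98, 543.0], [326.65, 160.9, 546.0], [326.68, 160.99, 548.0], [326.73, 161.14, 546.0], [326.71, 161.25, 549.0], [326.66, 161.3, 555.0]] 35.25
```

```bash
for i in 1 2 3 4 5 6 7 8 9 10 11 12 13 14 15 16; do python3 -m crank '[{"offset":[0,0,0],"spin":0},{"offset":[0,0,0],"spin":0},{"offset":[0,0,0],"spin":0},{"offset":[0,0,0],"spin":0},{"offset":[0,0,0],"spin":0},{"offset":[0,0,0],"spin":0},{"offset":[0,0,0],"spin":0},{"offset":[0,0,0],"spin":0}]' >/dev/null; done; python3 sw.py
```

```text
[[326.51, 161.48, 558.0], [326.54, 161.41, 560.0], [326.58, 161.42, 558.0], [326.58, 161.48, 555.0], [326.58, 161.37, 557.0], [326.59, 161.45, 557.0], [326.58, 161.42, 556.0], [326.62, 161.47, 554.0], [326.58, 161.39, 557.0], [326.56, 161.48, 556.0], [326.57, 161.4, 556.0], [326.63, 161.51, 555.0]] 46.5167
```

It is still now, so I hand the job in.

```bash
python3 -c "
from cell import manip
print(manip.sign_off())"
```

```text
the job is handed in; nothing more can be done
None
```

I took the S-hook from its holder and passed its tip up through the plate's hole. I then drew the plate out of the rack on the hook alone and hung the hook over the middle of the rail. The job was handed in at about 46.5 s; no verdict was reported.

**Insertion and draw-out:** I corrected for the hook's lower arm, which stood about 5° round. The picture showed the tip through the hole with the plate unmoved. The wrist force in readings taken between moves stayed below about 3.5 N.

**Final state:** In the last pictures the hook hung on the bar with the plate upright below it in the lower bend. The gripper was clear, and the detections put the blank where it had been at the start. The plate's swing fell from about 3 px to about 0.05 px in the side view, which is noise level.

**Disagreements:**
- One top-view detection placed "blank" on the rail. I took it as a misdetection, because the next one put it back in its lane.
- Two successive detections of the hanging plate differed by about 29 mm in y while it was still swinging.
- Before insertion, an automatic top-view reading of the hole was off by about 10 mm in height, so I used the side-view position with the known height.

**Not measured:** I had no direct reading of the hook-to-plate contact force, or of the crown's position on the bar after release. Before lowering, it was computed to be within 1 mm of the rail's middle.

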